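# Seat the centre dowel in a display tier and mark its depth

### The job

Take the dowel with the rubber ring out of the wooden block and push it tip first down the hole in the middle of the iced cake tier until it stands firmly on the boards below. Then slide the ring down the dowel until it lies on the icing, to mark where the dowel is to be cut, and leave it all standing; press gently, so that neither icing nor boards are dented, and leave the other dowels in the block.

Things in the scene. Friction and masses are not known exactly. Their poses are not given: they have to be found in the camera images.
- tier: white iced display cake tier of hard foam, round, 160 mm across, 76 mm high, on a pale silvery round board 210 mm across and 12 mm thick fixed to the worktop; pearls and a ribbon round its foot, three cut dowel ends flush in its top, 45 mm from the middle. Origin: underside centre, z up; icing top 88 mm up. Icing and boards dent at 25 N of dowel or ring, at 8 N of gripper.
- bore_mouth (a point): centre of the mouth of the open hole in the middle of the flat icing top, 88 mm above the worktop. Vertical, 14 mm wide, blind: hard boards end it 56 to 72 mm below the icing (not known beforehand). Its lowest 32 mm are undrilled foam, which the dowel crushes: it resists with about 6 N all the way and does not spring back; then the boards stop the dowel dead.
- dowel_block: fixed wooden block 56 x 184 x 50 mm high that holds three upright dowels in 13.6 mm holes 40 mm deep, in a row along its long axis (its y) at y = -60, 0 and +60 mm. Origin: underside centre, z up. Which dowel stands in which hole changes.
- centre_dowel: the wooden dowel that carries the rubber ring: 12 mm thick, 114 mm long, about 0.04 kg, standing upright in one of the block's holes with its tip 10 mm above the worktop. Origin: centre of its lower end (the tip, chamfered 3 mm); z runs up along the dowel to its top.
- ring_under (a point): centre of the underside of the black rubber ring on that dowel. The ring is 27.6 mm across and 6 mm thick, starts with its underside 78 to 80 mm above the dowel's tip, so that 28 to 30 mm of bare dowel stand above it, and slides along the dowel against about 3 N of friction; it stays where it is left.
- plain_dowel: bystander: wooden dowel without a ring, 12 mm thick, 114 mm long, upright in the block. Origin: centre of its lower end.
- short_dowel: bystander: wooden dowel without a ring, 12 mm thick, 92 mm long, upright in the block. Origin: centre of its lower end.
Mind the look-alikes: they are no part of the job. Leave any purple look-alike of the centre_dowel alone. Leave any pink look-alike of the tier alone.

How it is judged:
By the outcome, as a careful person would: the job done as asked, in the order asked, and still so for the second after the job is handed in, with the robot touching nothing.
It also fails if it takes over 61 s, if anything falls off the work surface, if the arm or the gripper's body presses on something with over 40 N, if the wrist force passes 120 N, or if a joint passes its speed limit or range.

### The arm

A 6-joint arm with a two-finger parallel gripper is mounted at the origin on a cart in front of the work surface, level with it; the furniture and walls round the work are solid. World frame = base frame: x ahead of the robot, y to its left, z up, the work surface at z = 0. Lengths are in m, angles in rad, forces in N, time in s.
With the tool pointing down it reaches from about 0.375 to 0.975 m from the base axis. Payload 3.8 kg.
Tool frame: the origin (TCP) lies midway between the tips of the shut fingers; the grasp point (between the pads) lies 19 mm behind it; z points along the fingers, y is the line along which they close (so a half turn about z gives the same grasp; the last joint's range is limited). The gripper opens to 85 mm and grips with 20 to 120 N. Pads are 22 mm wide; open, the fingers measure 114 mm over their backs; the gripper's body (76 mm by 85 mm) begins 54 mm behind the grasp point. The pads swing forward as they close: fully open they stand 13 mm farther back than shut.
Start: joints at [1.3, 0.264, 1.604, -0, 1.274, -0.037], TCP at [0.156, 0.657, 0.231] pointing down, gripper open.
Joint ranges: [-2.63, 2.63], [-0.94, 2.18], [0.31, 2.57], [-1.31, 4.45], [0, 2.66], [-2.55, 2.55]. Speed limits (rad/s): [2.57, 2.57, 3.14, 3.14, 3.14, 3.14].

### API

Orientations are given as a unit quaternion [w, x, y, z].
In Python, from cell import sense, read_camera, sign_off gives the robot as it stands.
- The arm moves only by the shell command python3 -m jog 'ROWS' [FORCE]. ROWS is JSON, a list of rows, each a list of 5 numbers: the shift along the world's x, y, z in units of 60 mm (1.0 is 60 mm), then the turn about the world's z in degrees, then the opening in per cent of the stroke, from 0 (shut) to 100 (fully open). A call has 1 to 10 rows; each row is the pose to reach, as a shift and turn from the pose commanded when the call began; what a row does not reach only later rows make up. A row lasts 1/8 s, in which the tool goes at most 62.5 mm and 10.7 degrees, less where a joint would pass 70% of its speed; a pose out of reach is approached as far as the arm can. A call with a gripper value outside its range is refused whole. The fingers move at their own pace and stop on an object; FORCE is the grip in N (left out, the last holds). Time passes only in rows, so rows that repeat a pose let the fingers close. It gives the time, the measured TCP pose, the force, the opening and the grip force at its end, in the units of the state.
- sense(): the state, without advancing time (a new reading comes with each control period).
- read_camera(name): name is "scene" or "top" or "wrist"; returns a dict with "img" (420x560x3 uint8, blue, green, red), "z_map" (420x560 float32, m along the optical axis (not along the pixel's ray), 0 where there is no reading), "camera_matrix" (3x3 intrinsics, pixels), "origin" and "rotation" of the camera in the world. Camera axes: x right, y down, z forward; pixel columns grow to the right and rows downward; lengths in m; the calibration is good to about 2 mm. A picture is of the moment at which its call begins.
- sign_off(): hands the job in; it is judged then, once.
The state is a dict: "t": time; "q": joint angles; "qvel": joint speeds; "tau": joint torques, N m; "eef_pos": TCP position; "eef_rot": TCP orientation; "contact_force": force on the tool from outside, world axes, zero at the start; "torque": the same for the moment, N m; "gripper_width": finger opening in m; "grip_force": force on a finger pad.
Only numpy, scipy, OpenCV 4.12 (cv2) and the standard library are available. Lean on these libraries where they do the work, as an engineer would, in place of code of your own. Each camera call takes 0.05 s, during which the arm holds its last target. There are 200 camera calls.

## Working session

There is one attempt and no reset: what is moved stays moved. The work goes in short steps, Python scripts to look and compute and a shell command to move; the robot and the scene stay as the last step left them, time stands still between calls to the robot, and variables do not carry over. Pictures are saved under pics/ and viewed, at most 10 in all, crops included, and the job is handed in when it is done.

```bash
mkdir -p pics
cat > h.py <<'E'
import numpy as np,cv2
from cell import sense,read_camera,sign_off
def world(c,u,v,z=None):
    K=c["camera_matrix"];z=c["z_map"][v,u] if z is None else z
    return np.array(c["origin"])+np.array(c["rotation"])@(np.array([(u-K[0,2])/K[0,0],(v-K[1,2])/K[1,1],1])*z)
def cloud(c):
    K=c["camera_matrix"];z=c["z_map"];v,u=np.mgrid[:z.shape[0],:z.shape[1]]
    p=np.stack([(u-K[0,2])/K[0,0]*z,(v-K[1,2])/K[1,1]*z,z],-1)
    return p@np.array(c["rotation"]).T+np.array(c["origin"])
E
python3 - <<'E'
from h import *
for n in("top","scene"):
    c=read_camera(n);cv2.imwrite(f"pics/{n}1.png",c["img"]);np.savez(f"{n}1.npz",**c);print(n,c["origin"],np.round(c["rotation"],2).tolist(),c["camera_matrix"][0,0])
s=sense();print(s)
E
```

```text
top [ 0.3505223  -0.05217435  1.14079194] [-0.07, 0.71, -0.7, 0.05] 411.2712403418261
scene [-0.20325971 -0.72715153  0.55889142] [-0.49, 0.78, -0.33, 0.21] 501.57854446833613
{'t': 0.1, 'q': array([ 1.30013072e+00,  2.64663802e-01,  1.60526948e+00,  1.67661094e-05,
        1.27373413e+00, -3.68875559e-02]), 'qvel': array([ 4.99257110e-04, -2.57369885e-03, -3.04848317e-03,  8.92559667e-05,
        1.42044272e-03,  1.24308630e-03]), 'tau': array([-2.21815635e-04, -5.16710222e+01, -3.68590379e+01, -1.28597821e-04,
        6.38480647e-03, -3.58778095e-05]), 'eef_pos': array([0.15617121, 0.65597937, 0.23007869]), 'eef_rot': array([-1.66815594e-04,  1.16625412e-01,  9.93175431e-01, -1.02391148e-03]), 'contact_force': array([-0.15991434, -0.39144363,  0.22790435]), 'torque': array([ 0.0113057 , -0.01928386,  0.010373  ]), 'grip_force': 0.0, 'gripper_width': 0.08528840384682242}
```

View pics/top1.png

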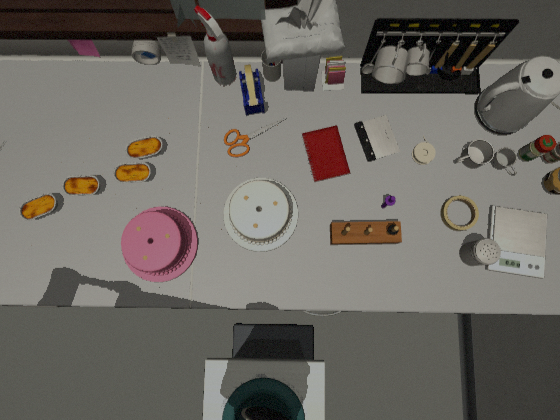

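View pics/scene1.png

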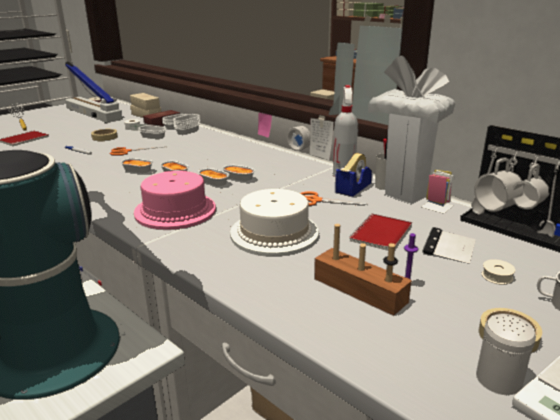

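The top view shows the white tier at about (260,210) with its hole at (259,209). The block is at (366,232), with the ringed dowel in its right end hole near (394,229), and the purple look-alike stands at (388,201). The scene view agrees: the ring is at (391,260).

Run:
```python
from h import *
c=dict(np.load("top1.npz"));P=cloud(c);Z=P[...,2]
def comp(m,name):
    print(name,m.sum(),P[m].mean(0).round(4),P[m].min(0).round(3),P[m].max(0).round(3))
v,u=np.mgrid[:420,:560]
box=lambda a,b,cc,d:(u>a)&(u<b)&(v>cc)&(v<d)
m=box(220,300,170,250)&(abs(Z-.088)<.008)
comp(m,"tier top")
(cx,cy),r=cv2.minEnclosingCircle(P[m][:,:2].astype(np.float32));print("circ",cx,cy,r)
# block top
m=box(325,410,210,250)&(abs(Z-.05)<.006);comp(m,"block")
print(cv2.minAreaRect(P[m][:,:2].astype(np.float32)))
m=box(325,410,210,250)&(Z>.075)
n,l,st,ce=cv2.connectedComponentsWithStats(m.astype(np.uint8))
for i in range(1,n): comp(l==i,"dowel")
m=box(375,402,190,213)&(Z>.02);comp(m,"purple")
print(world(c,259,209))
cv2.imwrite("pics/crop.png",cv2.resize(c["img"][165:255,215:415],None,fx=4,fy=4,interpolation=cv2.INTER_CUBIC))
```

```text
Traceback (most recent call last):
  File "h.py", line 9, in cloud
    return p@np.array(c["rotation"]).T+np.array(c["origin"])
           ~^~~~~~~~~~~~~~~~~~~~~~~~~~
ValueError: matmul: Input operand 1 has a mismatch in its core dimension 0, with gufunc signature (n?,k),(k,m?)->(n?,m?) (size 4 is different from 3)
```

```bash
sed -i 's/np.array(c\["rotation"\])/R(c)/g; 1a from scipy.spatial.transform import Rotation as Ro\nR=lambda c:Ro.from_quat(np.roll(c["rotation"],-1)).as_matrix()' h.py
python3 - <<'E'
from h import *
c=dict(np.load("top1.npz"));P=cloud(c);Z=P[...,2]
def comp(m,name):
    print(name,m.sum(),P[m].mean(0).round(4),P[m].min(0).round(3),P[m].max(0).round(3))
v,u=np.mgrid[:420,:560]
box=lambda a,b,cc,d:(u>a)&(u<b)&(v>cc)&(v<d)
m=box(220,300,170,250)&(abs(Z-.088)<.008)
comp(m,"tier top")
(cx,cy),r=cv2.minEnclosingCircle(P[m][:,:2].astype(np.float32));print("circ",cx,cy,r)
m=box(325,410,210,250)&(abs(Z-.05)<.006);comp(m,"block")
print(cv2.minAreaRect(P[m][:,:2].astype(np.float32)))
m=box(325,410,210,250)&(Z>.075)
n,l,st,ce=cv2.connectedComponentsWithStats(m.astype(np.uint8))
for i in range(1,n): comp(l==i,"dowel")
m=box(375,402,190,213)&(Z>.02);comp(m,"purple")
print(world(c,259,209))
cv2.imwrite("pics/crop.png",cv2.resize(c["img"][165:255,215:415],None,fx=4,fy=4,interpolation=cv2.INTER_CUBIC))
s=dict(np.load("scene1.npz"));print(world(s,391,260),world(s,391,247),world(s,411,250),world(s,411,237))
cv2.imwrite("pics/crop2.png",cv2.resize(s["img"][210:320,300:440],None,fx=5,fy=5,interpolation=cv2.INTER_CUBIC))
E
```

```text
tier top 2792 [0.539  0.0206 0.0883] [ 0.462 -0.056  0.08 ] [0.619 0.099 0.095]
circ 0.5409423112869263 0.021050767973065376 0.07967515289783478
block 1293 [ 0.4879 -0.2606  0.0505] [ 0.458 -0.357  0.044] [ 0.52  -0.172  0.056]
((0.4890309274196625, -0.26467299461364746), (0.05667733773589134, 0.18542350828647614), 1.9563332796096802)
dowel 1 [ 0.3505 -0.0522  1.1408] [ 0.351 -0.052  1.141] [ 0.351 -0.052  1.141]
dowel 1 [ 0.3505 -0.0522  1.1408] [ 0.351 -0.052  1.141] [ 0.351 -0.052  1.141]
dowel 1 [ 0.3505 -0.0522  1.1408] [ 0.351 -0.052  1.141] [ 0.351 -0.052  1.141]
dowel 94 [ 0.4883 -0.319   0.1141] [ 0.351 -0.337  0.09 ] [ 0.502 -0.052  1.141]
dowel 36 [ 0.4856 -0.2025  0.111 ] [ 0.481 -0.208  0.076] [ 0.492 -0.198  0.128]
dowel 28 [ 0.4879 -0.2629  0.0966] [ 0.483 -0.269  0.076] [ 0.493 -0.259  0.105]
dowel 1 [ 0.3505 -0.0522  1.1408] [ 0.351 -0.052  1.141] [ 0.351 -0.052  1.141]
dowel 1 [ 0.3505 -0.0522  1.1408] [ 0.351 -0.052  1.141] [ 0.351 -0.052  1.141]
dowel 1 [ 0.3505 -0.0522  1.1408] [ 0.351 -0.052  1.141] [ 0.351 -0.052  1.141]
dowel 1 [ 0.3505 -0.0522  1.1408] [ 0.351 -0.052  1.141] [ 0.351 -0.052  1.141]
dowel 1 [ 0.3505 -0.0522  1.1408] [ 0.351 -0.052  1.141] [ 0.351 -0.052  1.141]
dowel 1 [ 0.3505 -0.0522  1.1408] [ 0.351 -0.052  1.141] [ 0.351 -0.052  1.141]
dowel 1 [ 0.3505 -0.0522  1.1408] [ 0.351 -0.052  1.141] [ 0.351 -0.052  1.141]
dowel 1 [ 0.3505 -0.0522  1.1408] [ 0.351 -0.052  1.141] [ 0.351 -0.052  1.141]
dowel 1 [ 0.3505 -0.0522  1.1408] [ 0.351 -0.052  1.141] [ 0.351 -0.052  1.141]
dowel 1 [ 0.3505 -0.0522  1.1408] [ 0.351 -0.052  1.141] [ 0.351 -0.052  1.141]
purple 107 [ 0.5645 -0.3159  0.094 ] [ 0.351 -0.335  0.021] [ 0.581 -0.052  1.141]
[0.54612285 0.02198698 0.05426352]
[ 0.48830078 -0.328015    0.0942989 ] [ 0.48753669 -0.3258965   0.12044248] [ 0.56122843 -0.32630971  0.08384418] [ 0.56221865 -0.32267243  0.1100637 ]
```

View pics/crop.png

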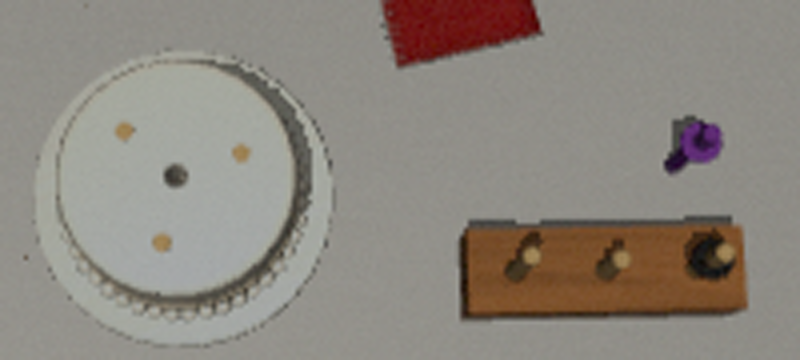

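The crop shows the bore at crop (176,176) and the ringed dowel at (722,255). The purple look-alike is about 75 mm beyond the ringed dowel. I'll go over the tier first and take a close look from the wrist camera.

```bash
python3 -m jog '[[3.2,-5.3,0,8,60],[3.2,-5.3,0,8,60],[3.2,-5.3,0,8,60],[3.2,-5.3,0,8,60],[3.2,-5.3,0,8,60],[3.2,-5.3,0,8,60]]' && python3 -m jog '[[2.9,-5.3,0,7,45],[2.9,-5.3,0,7,45],[2.9,-5.3,0,7,45],[2.9,-5.3,0,7,45],[2.9,-5.3,0,7,45],[2.9,-5.3,0,7,45],[2.9,-5.3,0,7,45],[2.9,-5.3,0,7,45]]'
python3 - <<'E'
from h import *
c=read_camera("wrist");cv2.imwrite("pics/w1.png",c["img"]);np.savez("w1.npz",**c);print(c["origin"],c["rotation"],c["camera_matrix"]);s=sense();print(s["eef_pos"],s["eef_rot"],s["q"])
E
```

```text
t: 0.85
eef_pos: [0.3489, 0.3366, 0.2309]
eef_rot: [0.0, 0.047, 0.999, -0.0]
contact_force: [0.6, 0.5, -0.1]
gripper_width: 0.0513
grip_force: 0.0
t: 1.85
eef_pos: [0.5217, 0.0208, 0.2307]
eef_rot: [-0.001, -0.014, 1.0, 0.0]
contact_force: [-0.6, -0.0, -1.6]
gripper_width: 0.0381
grip_force: 0.0
[0.44587213 0.01933292 0.37285917] [0.10537715 0.68961051 0.70818732 0.1086449 ] [[327.15509669   0.         274.9971767 ]
 [  0.         327.15509669 212.33393561]
 [  0.           0.           1.        ]]
[0.52159344 0.02138695 0.2307709 ] [-6.47675568e-04 -1.42022498e-02  9.99898893e-01  2.83725882e-04] [-7.09610620e-03 -2.57594065e-02  1.92723214e+00  5.70396334e-04
  1.24142711e+00 -1.60648274e+00]
```

View pics/w1.png

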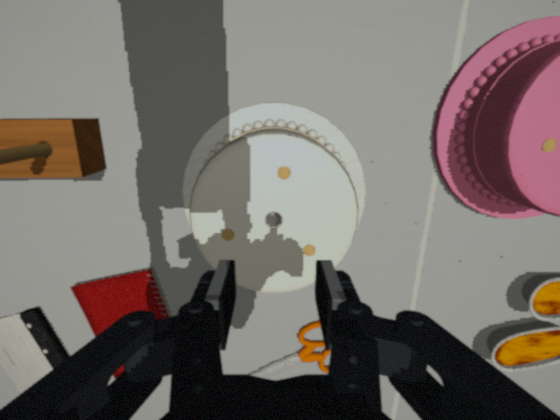

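The wrist view shows the white tier centred, with its hole at (274,219) and dowel ends at (284,172), (228,235) and (309,250). The block is at the left edge.

```bash
cat >> h.py <<'E'
def plane(c,u,v,h):
    a=world(c,u,v,0.);b=world(c,u,v,1.);return a+(b-a)*(h-a[2])/(b[2]-a[2])
def blob(c,u,v,r,thr,bright=False):
    g=cv2.cvtColor(c["img"],cv2.COLOR_BGR2GRAY)[v-r:v+r+1,u-r:u+r+1];m=(g>thr if bright else g<thr)
    n,l,st,ce=cv2.connectedComponentsWithStats(m.astype(np.uint8));i=l[r,r]
    return ce[i]+[u-r,v-r],st[i] if i else None
E
python3 - <<'E'
from h import *
c=dict(np.load("w1.npz"));g=cv2.cvtColor(c["img"],cv2.COLOR_BGR2GRAY);print(g[208:231:2,262:287:2])
P=cloud(c);Z=P[...,2];m=np.zeros(Z.shape,bool);m[120:270,185:365]=1;m&=abs(Z-.088)<.006
(x,y),r=cv2.minEnclosingCircle(P[m][:,:2].astype(np.float32));print(x,y,r)
print(plane(c,274,219,.088))
pts=np.array([plane(c,*q,.088) for q in[(284,172),(228,235),(309,250)]])[:,:2]
print(pts,cv2.minEnclosingCircle(pts.astype(np.float32)))
t=dict(np.load("top1.npz"));print("top",plane(t,215+175.5/4,165+175.5/4,.088),plane(t,215+725/4,165+253/4,.124),plane(t,215+622/4,165+259/4,.102),plane(t,215+532/4,165+256/4,.124))
E
```

```text
[[186 187 188 188 188 186 187 187 186 187 188 186 186]
 [187 187 188 187 186 183 183 185 186 187 187 186 186]
 [188 186 186 175 154 140 133 136 168 185 187 186 187]
 [188 186 170 126 122 134 110  76  96 157 186 187 187]
 [187 182 130 100  98 100  96  80  66 102 170 187 187]
 [187 175 119  94  99  96  94  85  70  80 153 186 186]
 [186 173 122  96  98  97  93  84  71  87 154 185 186]
 [187 177 126  97 101  98  91  83  71  85 160 186 187]
 [187 184 158 127  99  97  93  80 107 138 178 186 186]
 [187 187 182 159 121 119 114 111 149 175 186 187 187]
 [186 188 187 182 145 114 112 122 178 186 187 186 187]
 [188 187 187 181 128 111 112 127 181 186 188 186 188]]
0.5420053601264954 0.020167691633105278 0.07838455587625504
[0.54160217 0.02113909 0.088     ]
[[ 0.49783015  0.02880002]
 [ 0.55847292 -0.02134487]
 [ 0.57167172  0.05506155]] ((0.5422667860984802, 0.020797867327928543), 0.04525141790509224)
top [0.5403754  0.02001847 0.088     ] [ 0.48998668 -0.32496381  0.124     ] [ 0.48817432 -0.26569447  0.102     ] [ 0.48628496 -0.20546066  0.124     ]
```

```bash
python3 -m jog '[[-0.53,-5.76,0,0,45],[-0.53,-5.76,0,0,45],[-0.53,-5.76,0,0,45],[-0.53,-5.76,0,0,45],[-0.53,-5.76,0,0,45],[-0.53,-5.76,0,0,45],[-0.53,-5.76,0,0,45],[-0.53,-5.76,0,0,45]]'
python3 - <<'E'
from h import *
c=read_camera("wrist");cv2.imwrite("pics/w2.png",c["img"]);np.savez("w2.npz",**c);s=sense();print(s["eef_pos"],s["eef_rot"],s["q"])
P=cloud(c);Z=P[...,2]
m=(abs(Z-.124)<.004)&(P[...,0]<.52)&(P[...,0]>.45)
n,l,st,ce=cv2.connectedComponentsWithStats(m.astype(np.uint8))
for i in range(1,n):
    if st[i][4]>8: print(st[i],ce[i],P[l==i].mean(0),plane(c,*ce[i],.124))
m=(abs(P[...,0]-.49)<.03)&(abs(P[...,1]+.324)<.03)&(Z>.08)&(Z<.11);print(np.percentile(Z[m],[5,50,90]),P[m].mean(0))
E
```

```text
t: 2.9
eef_pos: [0.4908, -0.3232, 0.2311]
eef_rot: [-0.0, -0.015, 1.0, 0.001]
contact_force: [0.0, 0.6, -0.1]
gripper_width: 0.0383
grip_force: 0.0
[ 0.49090572 -0.3229842   0.23115821] [-1.00653486e-04 -1.50104412e-02  9.99887239e-01  4.30519908e-04] [-6.24657782e-01  1.00359828e-01  1.79589594e+00  6.02119501e-04
  1.24601243e+00 -2.22566845e+00]
[264 203  15  15 174] [271.32183908 210.37931034] [ 0.49197821 -0.32537555  0.12306206] [ 0.49168111 -0.32537522  0.124     ]
[413 203  16  15 183] [420.31693989 209.99453552] [ 0.48825433 -0.20620614  0.12301626] [ 0.48795788 -0.20667094  0.124     ]
[0.09169782 0.09346567 0.09648194] [ 0.48894564 -0.32540379  0.09427837]
```

View pics/w2.png

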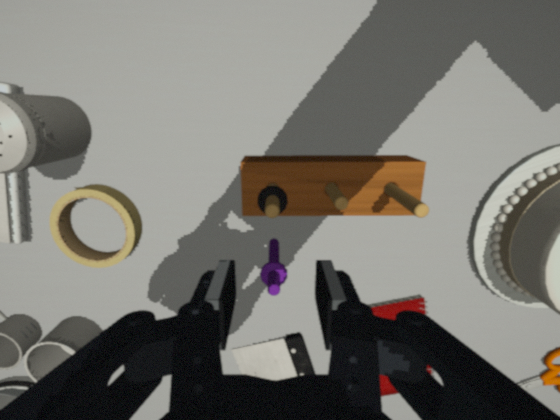

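The ringed dowel's top is at (271,210), and the purple look-alike at (273,275) is clear of the finger lines. I'll correct by about 2 mm in y, descend and grip above the ring.

```bash
python3 -m jog '[[0,-0.04,-0.8,0,45],[0,-0.04,-1.6,0,45],[0,-0.04,-2.17,0,45],[0,-0.04,-2.17,0,45],[0,-0.04,-2.17,0,45]]' && python3 -m jog '[[0,0,0,0,10],[0,0,0,0,10],[0,0,0,0,10],[0,0,0,0,10],[0,0,0,0,10],[0,0,0,0,10]]' 60
```

```text
t: 3.58
eef_pos: [0.4918, -0.327, 0.1027]
eef_rot: [0.001, -0.015, 1.0, -0.001]
contact_force: [-0.0, -0.3, 0.7]
gripper_width: 0.0383
grip_force: 0.0
t: 4.32
eef_pos: [0.492, -0.3279, 0.1035]
eef_rot: [0.002, -0.014, 1.0, -0.001]
contact_force: [-0.1, 1.8, 6.6]
gripper_width: 0.0101
grip_force: 55.4
```

```bash
python3 -m jog '[[0,0,0.2,0,10],[0,0,0.6,0,10],[0,0,1.2,0,10],[0,0,1.9,0,10],[0,0,1.9,0,10],[0,0,1.9,0,10]]'
python3 - <<'E'
from h import *
c=read_camera("scene");s=sense();print(s["eef_pos"],s["gripper_width"])
K=c["camera_matrix"];p=R(c).T@(s["eef_pos"]-c["origin"]);u,v=int(K[0,0]*p[0]/p[2]+K[0,2]),int(K[1,1]*p[1]/p[2]+K[1,2]);print(u,v)
np.savez("s2.npz",**c);cv2.imwrite("pics/s2.png",cv2.resize(c["img"][v-40:v+100,u-70:u+70],None,fx=4,fy=4,interpolation=cv2.INTER_CUBIC))
E
```

```text
t: 5.08
eef_pos: [0.4903, -0.3274, 0.2154]
eef_rot: [0.0, -0.014, 1.0, -0.0]
contact_force: [0.4, -0.0, -1.0]
gripper_width: 0.0096
grip_force: 54.6
[ 0.48983557 -0.327037    0.21423407] 0.00954959114502749
397 198
```

View pics/s2.png

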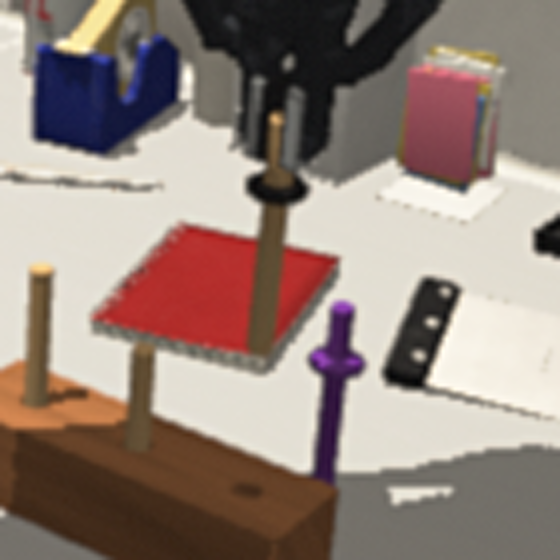

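The ringed dowel is gripped above its ring and clear of the block, with its tip near crop (262,350). The other two are still in place. I'll fit its axis.

```bash
cat >> h.py <<'E'
def axis(c,e,L=.085):
    P=cloud(c);d=P-e
    m=(np.hypot(d[...,0],d[...,1])<.016)&(d[...,2]<-.012)&(d[...,2]>-L)
    Q=P[m];Q=Q[np.abs(Q[:,:2]-np.median(Q[:,:2],0)).max(1)<.009]
    cx=np.polyfit(Q[:,2],Q[:,0],1);cy=np.polyfit(Q[:,2],Q[:,1],1)
    v=Q[:,:2].mean(0)-np.array(c["origin"])[:2];v/=np.linalg.norm(v)
    tip=lambda z:np.array([np.polyval(cx,z),np.polyval(cy,z)])+v*.0047
    return len(Q),cx[0],cy[0],Q[:,2].min(),tip
E
python3 - <<'E'
from h import *
c=dict(np.load("s2.npz"));e=np.array([0.48984,-.32704,.2142])
n,a,b,zm,t=axis(c,e,.12);print(n,a,b,zm,"tip",t(zm)-e[:2],"mid",t(zm+.04)-e[:2])
P=cloud(c);d=P-e;r=np.hypot(d[...,0],d[...,1]);m=(r<.02)&(r>.008)&(d[...,2]<0)&(d[...,2]>-.03)&(c["img"].max(2)<50)
print("ring z",np.percentile(P[m][:,2],[2,50,98]))
for i in (3,6,9,12):
    pass
E
```

```text
273 -0.026567945339631454 -0.01809630293648222 0.12236208700355838 tip [0.00126711 0.00272672] mid [0.00020439 0.00200287]
ring z [0.20140682 0.20433014 0.20598012]
```

```bash
python3 -m jog '[[0,0,0.6,0,10],[0.1,0.3,0.6,0,10],[0.84,5.77,0.6,0,10],[0.84,5.77,0.6,0,10],[0.84,5.77,0.6,0,10],[0.84,5.77,0.6,0,10],[0.84,5.77,0.6,0,10],[0.84,5.77,0.6,0,10],[0.84,5.77,0.0,0,10],[0.84,5.77,-0.3,0,10]]' && python3 -m jog '[[0,0,0,0,10],[0,0,0,0,10],[0,0,0,0,10]]'
python3 - <<'E'
from h import *
c=read_camera("scene");w=read_camera("wrist");s=sense();e=s["eef_pos"];print(e)
np.savez("s3.npz",**c);np.savez("w3.npz",**w)
n,a,b,zm,t=axis(c,e,.12);print(n,a,b,zm,"tip",t(zm),"mid",t(zm+.04))
A=c["img"][170:270,220:320];B=w["img"][120:320,180:380]
cv2.imwrite("pics/sw3.png",np.hstack([cv2.resize(A,(400,400),interpolation=cv2.INTER_CUBIC),cv2.resize(B,(400,400),interpolation=cv2.INTER_CUBIC)]))
E
```

```text
t: 6.38
eef_pos: [0.5388, 0.0191, 0.1937]
eef_rot: [-0.003, -0.014, 1.0, -0.0]
contact_force: [0.5, -0.1, -1.1]
gripper_width: 0.0098
grip_force: 54.7
t: 6.75
eef_pos: [0.542, 0.0184, 0.1985]
eef_rot: [0.001, -0.014, 1.0, -0.0]
contact_force: [-0.8, 0.0, -0.1]
gripper_width: 0.0098
grip_force: 54.7
[0.54174604 0.01849193 0.19828187]
190 -0.014631665897259625 -0.008019174855227643 0.08453870160488952 tip [0.54214494 0.02162956] mid [0.54155967 0.02130879]
```

View pics/sw3.png

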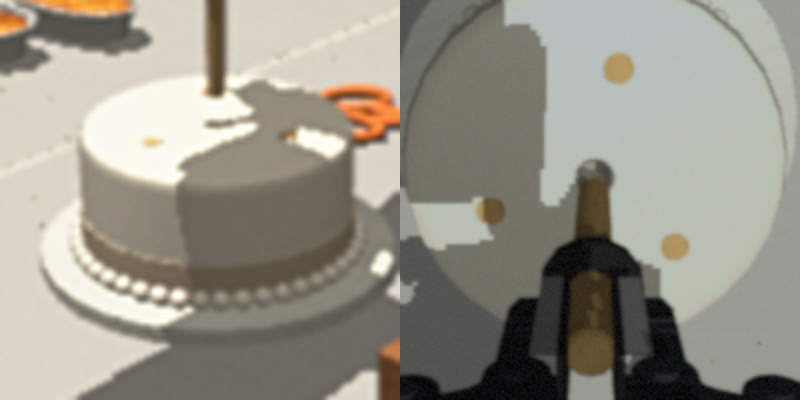

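The left half (scene) shows the tip just above the hole. The right half (wrist) shows the dowel at crop (595,205), almost over the hole at (594,172). I'll measure the leftover offset.

Run:
```python
from h import *
w=dict(np.load("w3.npz"));g=w["img"].astype(int)
print(w["origin"])
for v in range(194,222,2): print(v,[tuple(x)[0] for x in g[v,264:292:1]])
print('R-B')
for v in range(198,222,2): print(v,(g[v,264:292,2]-g[v,264:292,0]).tolist())
def proj(c,p):
    q=R(c).T@(np.array(p)-c["origin"]);K=c["camera_matrix"];return [round(K[0,0]*q[0]/q[2]+K[0,2],1),round(K[1,1]*q[1]/q[2]+K[1,2],1)]
for p in([.542,.021,.088],[.535,.021,.088],[.549,.021,.088],[.542,.021,.106],[.539,.021,.106],[.536,.021,.109],[.536,.021,.15]):print(p,proj(w,p))
```

```text
[0.46546589 0.01700551 0.34033829]
194 [np.int64(183), np.int64(184), np.int64(183), np.int64(185), np.int64(184), np.int64(186), np.int64(184), np.int64(186), np.int64(185), np.int64(185), np.int64(184), np.int64(184), np.int64(184), np.int64(184), np.int64(184), np.int64(185), np.int64(185), np.int64(184), np.int64(184), np.int64(184), np.int64(183), np.int64(185), np.int64(184), np.int64(184), np.int64(184), np.int64(184), np.int64(184), np.int64(184)]
196 [np.int64(182), np.int64(183), np.int64(184), np.int64(185), np.int64(184), np.int64(185), np.int64(185), np.int64(183), np.int64(185), np.int64(185), np.int64(185), np.int64(183), np.int64(184), np.int64(184), np.int64(184), np.int64(184), np.int64(185), np.int64(184), np.int64(186), np.int64(184), np.int64(183), np.int64(183), np.int64(183), np.int64(184), np.int64(183), np.int64(184), np.int64(184), np.int64(182)]
198 [np.int64(184), np.int64(183), np.int64(183), np.int64(184), np.int64(184), np.int64(183), np.int64(184), np.int64(184), np.int64(183), np.int64(181), np.int64(178), np.int64(175), np.int64(174), np.int64(173), 
[... 5711 characters left out ...]
, 41, 40, 44, 43, 46, 42, 34, 17, 8, 4, 3, 4, 4, 3, 4]
218 [11, 12, 13, 13, 13, 24, 31, 34, 37, 38, 39, 42, 43, 43, 43, 44, 45, 46, 45, 36, 19, 8, 4, 3, 3, 3, 4, 4]
220 [12, 12, 12, 12, 15, 20, 31, 40, 36, 39, 39, 40, 39, 42, 43, 45, 46, 45, 42, 37, 22, 8, 4, 4, 3, 4, 4, 5]
[0.542, 0.021, 0.088] [np.float64(277.5), np.float64(208.1)]
[0.535, 0.021, 0.088] [np.float64(277.7), np.float64(199.7)]
[0.549, 0.021, 0.088] [np.float64(277.2), np.float64(216.3)]
[0.542, 0.021, 0.106] [np.float64(277.6), np.float64(215.0)]
[0.539, 0.021, 0.106] [np.float64(277.7), np.float64(211.2)]
[0.536, 0.021, 0.109] [np.float64(277.9), np.float64(208.6)]
[0.536, 0.021, 0.15] [np.float64(278.4), np.float64(227.9)]
```

The tip is within about 0.5 mm of the bore in both directions, so I'll enter gently.

```bash
python3 -m jog '[[0,0,-0.15,0,10],[0,0,-0.25,0,10],[0,0,-0.3,0,10],[0,0,-0.35,0,10],[0,0,-0.4,0,10],[0,0,-0.45,0,10],[0,0,-0.5,0,10],[0,0,-0.5,0,10]]'
```

```text
t: 7.85
eef_pos: [0.5409, 0.0188, 0.1667]
eef_rot: [-0.0, -0.014, 1.0, -0.0]
contact_force: [0.2, -0.0, -1.0]
gripper_width: 0.0097
grip_force: 54.7
```

It's in freely. I'll carry on down into the foam.

```bash
python3 -m jog '[[0,0,-0.1,0,10],[0,0,-0.2,0,10],[0,0,-0.3,0,10],[0,0,-0.4,0,10],[0,0,-0.5,0,10],[0,0,-0.5,0,10]]' && python3 -m jog '[[0,0,-0.06,0,10],[0,0,-0.12,0,10],[0,0,-0.12,0,10]]'
```

```text
t: 8.6
eef_pos: [0.5413, 0.0188, 0.1373]
eef_rot: [0.0, -0.014, 1.0, 0.0]
contact_force: [0.3, 0.6, 1.6]
gripper_width: 0.0094
grip_force: 55.1
t: 8.98
eef_pos: [0.5414, 0.0188, 0.1303]
eef_rot: [0.001, -0.014, 1.0, -0.0]
contact_force: [0.7, 0.4, 3.8]
gripper_width: 0.0096
grip_force: 55.3
```

```bash
python3 -m jog '[[0,0,-0.04,0,10],[0,0,-0.08,0,10],[0,0,-0.08,0,10]]' && python3 -m jog '[[0,0,-0.02,0,10],[0,0,-0.03,0,10],[0,0,-0.03,0,10]]' && python3 -m jog '[[0,0,-0.02,0,10],[0,0,-0.03,0,10],[0,0,-0.03,0,10]]'
```

```text
t: 9.35
eef_pos: [0.5415, 0.0188, 0.1256]
eef_rot: [0.001, -0.014, 1.0, 0.0]
contact_force: [-0.5, -0.0, 4.7]
gripper_width: 0.0098
grip_force: 55.3
t: 9.72
eef_pos: [0.5415, 0.0188, 0.1239]
eef_rot: [0.001, -0.014, 1.0, -0.0]
contact_force: [-0.2, -0.7, 5.0]
gripper_width: 0.0092
grip_force: 55.4
t: 10.1
eef_pos: [0.5416, 0.0188, 0.1221]
eef_rot: [0.001, -0.014, 1.0, -0.0]
contact_force: [0.4, 0.4, 5.4]
gripper_width: 0.0095
grip_force: 55.4
```

```bash
ok(){ python3 -c "
from cell import sense
f=sense()['contact_force'][2];exit(f>8)"; }
python3 -m jog '[[0,0,-0.02,0,10],[0,0,-0.02,0,10]]' && ok && python3 -m jog '[[0,0,-0.02,0,10],[0,0,-0.02,0,10]]' && ok && python3 -m jog '[[0,0,-0.02,0,10],[0,0,-0.02,0,10]]' && ok && python3 -m jog '[[0,0,-0.02,0,10],[0,0,-0.02,0,10]]' && ok && python3 -m jog '[[0,0,-0.02,0,10],[0,0,-0.02,0,10]]' && ok && python3 -m jog '[[0,0,-0.02,0,10],[0,0,-0.02,0,10]]'
```

```text
t: 10.35
eef_pos: [0.5415, 0.0188, 0.1208]
eef_rot: [0.001, -0.014, 1.0, -0.0]
contact_force: [0.2, 1.0, 5.8]
gripper_width: 0.0099
grip_force: 55.4False
```

```bash
ok(){ python3 -c "
from cell import sense
f=sense()['contact_force'][2];exit(int(f>8.5))"; }
python3 -m jog '[[0,0,-0.02,0,10],[0,0,-0.02,0,10]]' && ok && python3 -m jog '[[0,0,-0.02,0,10],[0,0,-0.02,0,10]]' && ok && python3 -m jog '[[0,0,-0.02,0,10],[0,0,-0.02,0,10]]' && ok && python3 -m jog '[[0,0,-0.02,0,10],[0,0,-0.02,0,10]]' && ok && python3 -m jog '[[0,0,-0.02,0,10],[0,0,-0.02,0,10]]' && ok && python3 -m jog '[[0,0,-0.02,0,10],[0,0,-0.02,0,10]]'
```

```text
t: 10.6
eef_pos: [0.5415, 0.0188, 0.1196]
eef_rot: [0.001, -0.014, 1.0, -0.0]
contact_force: [-0.1, 0.3, 3.5]
gripper_width: 0.0096
grip_force: 55.4
t: 10.85
eef_pos: [0.5415, 0.0188, 0.1184]
eef_rot: [0.001, -0.014, 1.0, -0.0]
contact_force: [0.2, 0.5, 4.5]
gripper_width: 0.0097
grip_force: 55.4
t: 11.1
eef_pos: [0.5415, 0.0188, 0.1172]
eef_rot: [0.001, -0.014, 1.0, -0.0]
contact_force: [-0.1, 0.9, 5.0]
gripper_width: 0.01
grip_force: 55.4
t: 11.35
eef_pos: [0.5415, 0.0188, 0.116]
eef_rot: [0.001, -0.014, 1.0, -0.0]
contact_force: [0.4, 1.1, 5.1]
gripper_width: 0.0099
grip_force: 55.4
t: 11.6
eef_pos: [0.5416, 0.0188, 0.1149]
eef_rot: [0.001, -0.014, 1.0, -0.0]
contact_force: [-0.3, -0.2, 5.4]
gripper_width: 0.0099
grip_force: 55.5
t: 11.85
eef_pos: [0.5424, 0.0188, 0.1148]
eef_rot: [0.001, -0.014, 1.0, -0.0]
contact_force: [-0.9, 0.1, 9.9]
gripper_width: 0.0096
grip_force: 55.9
```

The boards stopped it: z stays at 0.1148 while the force goes up. One more small press will confirm.

```bash
python3 -m jog '[[0,0,-0.015,0,10],[0,0,-0.015,0,10]]'
```

```text
t: 12.1
eef_pos: [0.5429, 0.0188, 0.1148]
eef_rot: [0.002, -0.014, 1.0, -0.0]
contact_force: [-1.1, 0.5, 14.0]
gripper_width: 0.0095
grip_force: 56.3
```

```bash
python3 -m jog '[[0,0,0.04,0,10],[0,0,0.04,0,10]]' && python3 -m jog '[[0,0,0,0,22],[0,0,0,0,22],[0,0,0,0,22],[0,0,0,0,22]]' 20
python3 - <<'E'
from h import *
c=read_camera("scene");cv2.imwrite("pics/s4.png",cv2.resize(c["img"][130:270,210:350],None,fx=4,fy=4,interpolation=cv2.INTER_CUBIC))
E
```

```text
t: 12.35
eef_pos: [0.5414, 0.0188, 0.1149]
eef_rot: [0.001, -0.014, 1.0, -0.0]
contact_force: [-0.7, 0.0, 5.6]
gripper_width: 0.0097
grip_force: 55.4
t: 12.85
eef_pos: [0.5407, 0.0188, 0.1142]
eef_rot: [-0.0, -0.014, 1.0, -0.0]
contact_force: [-1.2, -0.3, 0.5]
gripper_width: 0.0186
grip_force: 0.0
```

View pics/s4.png

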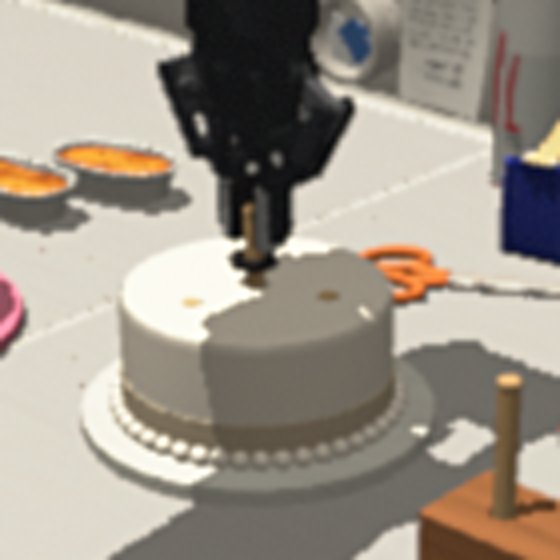

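The dowel stands in the bore with the ring at (255,262), a little above the icing and right under the fingertips. Now I'll push the ring down.

```bash
ok(){ python3 -c "
from cell import sense
f=sense()['contact_force'][2];exit(int(f>6.5))"; }
python3 -m jog '[[0,0,-0.04,0,22],[0,0,-0.08,0,22],[0,0,-0.12,0,22],[0,0,-0.16,0,22],[0,0,-0.2,0,22],[0,0,-0.2,0,22]]' && ok && python3 -m jog '[[0,0,-0.03,0,22],[0,0,-0.03,0,22]]' && ok && python3 -m jog '[[0,0,-0.03,0,22],[0,0,-0.03,0,22]]' && ok && python3 -m jog '[[0,0,-0.02,0,22],[0,0,-0.02,0,22]]' && ok && python3 -m jog '[[0,0,-0.02,0,22],[0,0,-0.02,0,22]]'&& ok && python3 -m jog '[[0,0,-0.02,0,22],[0,0,-0.02,0,22]]'
```

```text
t: 13.65
eef_pos: [0.5411, 0.0189, 0.1027]
eef_rot: [0.0, -0.014, 1.0, 0.0]
contact_force: [-0.5, -0.4, 1.8]
gripper_width: 0.0188
grip_force: 0.9
t: 13.9
eef_pos: [0.541, 0.0188, 0.1008]
eef_rot: [0.0, -0.014, 1.0, -0.0]
contact_force: [0.0, 0.9, 2.8]
gripper_width: 0.0189
grip_force: 1.2
t: 14.15
eef_pos: [0.5409, 0.0189, 0.0988]
eef_rot: [-0.0, -0.014, 1.0, 0.0]
contact_force: [-0.5, 0.3, 2.5]
gripper_width: 0.0188
grip_force: 1.1
t: 14.4
eef_pos: [0.5409, 0.0188, 0.0976]
eef_rot: [-0.0, -0.014, 1.0, 0.0]
contact_force: [-0.3, 0.8, 1.6]
gripper_width: 0.0187
grip_force: 1.1
t: 14.65
eef_pos: [0.5409, 0.0188, 0.0964]
eef_rot: [-0.0, -0.014, 1.0, -0.0]
contact_force: [0.2, -0.3, 0.7]
gripper_width: 0.0186
grip_force: 1.1
t: 14.9
eef_pos: [0.5409, 0.0188, 0.0952]
eef_rot: [-0.0, -0.014, 1.0, -0.0]
contact_force: [0.1, -0.4, 2.6]
gripper_width: 0.0181
grip_force: 1.1
```

```bash
ok(){ python3 -c "
from cell import sense
f=sense()['contact_force'][2];exit(int(f>6.5))"; }
python3 -m jog '[[0,0,-0.02,0,22],[0,0,-0.02,0,22]]' && ok && python3 -m jog '[[0,0,-0.02,0,22],[0,0,-0.02,0,22]]' && ok && python3 -m jog '[[0,0,-0.02,0,22],[0,0,-0.02,0,22]]' && ok && python3 -m jog '[[0,0,-0.02,0,22],[0,0,-0.02,0,22]]'
```

```text
t: 15.15
eef_pos: [0.5411, 0.0189, 0.0942]
eef_rot: [0.0, -0.014, 1.0, 0.0]
contact_force: [-0.8, 0.3, 2.9]
gripper_width: 0.0189
grip_force: 1.5
t: 15.4
eef_pos: [0.5412, 0.0188, 0.0941]
eef_rot: [0.0, -0.014, 1.0, -0.0]
contact_force: [-3.9, 0.9, 9.2]
gripper_width: 0.0185
grip_force: 4.8
```

The ring has bottomed: the fingertips are at 0.0941 m, which is icing plus ring thickness, and the force has risen to 9 N. I'll unload, open slightly, lift clear and check.

```bash
python3 -m jog '[[0,0,0.03,0,22],[0,0,0.08,0,30],[0,0,0.2,0,40],[0,0,0.6,0,40],[0,0,1.2,0,40],[-0.6,0,2,0,40],[-0.6,0,2,0,40],[-0.6,0,2,0,40],[-0.6,0,2,0,40]]'
python3 - <<'E'
from h import *
c=read_camera("scene");w=read_camera("wrist");e=np.array([.5415,.0205,.137])
for k in(c,w):
    P=cloud(k);d=P-e;r=np.hypot(d[...,0],d[...,1]);Z=P[...,2]
    m=(r<.02)&(k["img"].max(2)<60)&(Z>.08)&(Z<.13);print("ring",m.sum(),np.percentile(Z[m],[2,25,50,75,98]).round(4))
    m=(r<.018)&(Z>.098);q=P[m];print("dowel",q.mean(0).round(4),q.max(0).round(4),np.polyfit(q[:,2],q[:,0],1)[0].round(3),np.polyfit(q[:,2],q[:,1],1)[0].round(3))
A=c["img"][160:260,220:320];B=w["img"][120:320,180:380]
cv2.imwrite("pics/f.png",np.hstack([cv2.resize(A,(400,400),interpolation=cv2.INTER_CUBIC),cv2.resize(B,(400,400),interpolation=cv2.INTER_CUBIC)]))
E
```

```text
t: 16.52
eef_pos: [0.5043, 0.0188, 0.2113]
eef_rot: [-0.001, -0.014, 1.0, 0.0]
contact_force: [0.0, -0.0, -0.8]
gripper_width: 0.0342
grip_force: 0.0
ring 34 [0.0897 0.0917 0.0928 0.0932 0.0949]
dowel [0.538  0.019  0.1178] [0.5465 0.0269 0.1354] 0.07 0.025
ring 671 [0.0917 0.093  0.0938 0.1052 0.1277]
dowel [0.5394 0.0201 0.124 ] [0.548  0.0261 0.1359] 0.131 0.002
```

View pics/f.png

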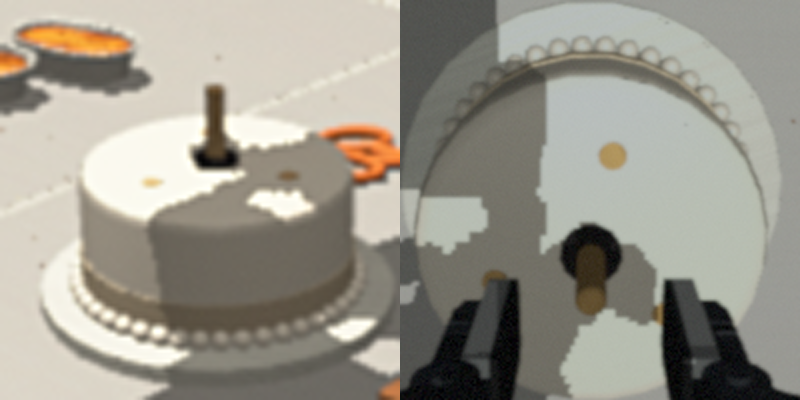

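The dowel stands upright at (591,270), and the ring lies flat on the icing at (591,253), its top at about 0.094 m. The fingers are clear, so I'll hand it in.

```bash
python3 -c "
from cell import sign_off
print(sign_off())"
```

```text
the job is handed in; nothing more can be done
None
```

The job is handed in at about 17 s: the dowel stands on the boards in the white tier with its ring flat on the icing, pressed with at most 14 N (dowel) and 9 N (ring), and the other dowels were left in the block.

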